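# Lay the pipette carton into its sprung holder

### The job

Load the standing pipette carton into the wooden holder: slide it upright until its foot bears on the holder's front lip, then push high on its near face so that it tips over the lip onto its side with the dispensing slot up. Then push its foot end on against the holder's spring plate until it drops in behind the lip and lies flat on the holder's floor. The carton is thin card, so feel your way and never press it hard (30 N dents it), and leave the bottle and the jar beside it where they stand.

Things in the scene. Friction and masses are not known exactly. Their poses are not given: they have to be found in the camera images.
- holder: Dark wooden holder: a floor board fixed to the table (150 mm wide, top 4 mm above the table) with a frame clamped round it. Frame: front lip 12 mm thick, 170 mm wide, top 14 mm up; low sides 160 mm apart; end bracket. Origin: on the table, mid-width; x runs level into the holder, away from the robot (turned up to 0.3 rad), z up. The lip's outer face is at x -12 to +12 mm: unmeasured, feel for it.
- carton: Closed card carton, 90 mm deep (x), 120 mm wide (y), 150 mm tall (z), 0.45 to 0.75 kg. Origin: centre of its foot (underside at the start); z up its height; -x face has the slot and faces the robot. Starts upright 9 to 55 mm short of the lip, turned up to 0.12 rad from the holder, up to 8 mm off its mid-line. Seated: z along holder x, slot up, origin 49 mm up, just behind the lip.
- carton_head (a point): Centre of the carton's top end, 150 mm along z from its foot. Once tipped, the foot end rests on the lip, 10 mm too high. The aluminium spring plate (to 85 mm up) is 149 mm behind the lip's inner face; it yields 13 mm to a hard end (0.9 N to start, 0.9 N more per mm). Push the foot end on 25 to 50 mm, the last 7 to 9 against the spring, till it drops; if it sticks, move down while pressing.
- reagent: Bystander: white plastic bottle with black cap, 82 mm across, 200 mm tall, standing on the table to one side of the holder. Origin: centre of its underside.
- jar: Bystander: amber glass jar with steel lid, 72 mm across, 110 mm tall, standing on the table to one side of the holder. Origin: centre of its underside.
Mind the look-alikes: they are no part of the job. What is shaped like the carton but red or yellow is not meant.

How it is judged:
On the way, in this order (a step that is already met when the one before it is completed fails the run):
1. the carton, still upright, bears on the lip with its foot (more than 1.5 N) (contact force between carton and holder above 1.5 N and angle between carton's own z axis and vertical below 0.12 rad), for 0.1 s.
2. the carton lies on its side across the lip, slot up, foot end not yet behind the lip (angle between carton's own z axis and vertical above 1.5 rad and angle between carton's own x axis and vertical above 2.9 rad and z of carton in the frame of holder above 0.053 m), for 0.2 s.
At the end, for the whole second after the job is handed in: The carton lies at rest on the holder's floor with its slot up (within 0.06 rad), lengthwise in line with the holder (0.06 rad), its foot end dropped in behind the lip: its foot centre less than 52 mm above the table, -5 to 36 mm along the holder's x, and within 25 mm of the holder's mid-line (angle between carton's own x axis and vertical above 3.08 rad and angle between the z axis of carton and the x axis of holder, either way round below 0.06 rad and z of carton in the frame of holder below 0.052 m and x of carton in the frame of holder between -0.005 and 0.036 m and y of carton in the frame of holder between -0.025 and 0.025 m and linear speed of carton below 0.01 m/s); the robot touches nothing.
It fails at once if the robot presses the carton with more than 30 N (contact force between any of the fingers, the arm and carton above 30 N).
It fails at once if the bottle or the jar is moved by more than 20 mm (distance of any of reagent, jar from where it was at the start of the episode above 0.02 m).
It also fails if it takes over 72 s, if anything falls off the work surface, if the arm or the gripper's body presses on something with over 40 N, if the wrist force passes 120 N, or if a joint passes its speed limit or range.

### The arm

A 6-joint arm with a two-finger parallel gripper is mounted at the origin on the work surface. World frame = base frame: x ahead of the robot, y to its left, z up, the work surface at z = 0. Lengths are in m, angles in rad, forces in N, time in s.
With the tool pointing down it reaches from about 0.375 to 0.925 m from the base axis. Payload 5.7 kg.
Tool frame: the origin (TCP) lies midway between the tips of the shut fingers; the grasp point (between the pads) lies manip.tcp_to_grasp behind it (manip.tcp_to_grasp is the distance from the TCP to the grasp point, in m); z points along the fingers, y is the line along which they close (so a half turn about z gives the same grasp; the last joint's range is limited). The gripper opens to 85 mm and grips with 20 to 120 N. Pads are 22 mm wide; open, the fingers measure 114 mm over their backs; the gripper's body (76 mm by 85 mm) begins 54 mm behind the grasp point. The pads swing forward as they close: fully open they stand 13 mm farther back than shut.
Start: joints at [-1.349, 0.359, 1.51, -0, 1.272, -0.115], TCP at [0.198, -0.566, 0.231] pointing down, gripper open.
Joint ranges: [-2.97, 2.97], [-1.01, 2.36], [0.21, 2.38], [-0.96, 4.11], [0.2, 2.71], [-2.98, 2.98]. Speed limits (rad/s): [2.39, 2.39, 3.14, 3.14, 3.14, 3.14].

### API

Orientations are given as [roll, pitch, yaw] about the fixed x, y, z axes, in that order (R = Rz(yaw) Ry(pitch) Rx(roll)).
In Python, from rig import manip gives the robot as it stands. The module is installed in compiled form; this text tells all that it offers.
- The arm moves only by the tool send_rows, never from a script. Its arguments are lists of equal length, an entry for each row: "offset": the shift along the tool's x, y, z in mm, a list of three; "roll": the turn about the tool's z in degrees; "gripper": the gripper's target within -1 to 1 (shut at 1, half-way at 0, fully open at -1). A call has 1 to 20 rows; each row shifts and turns the commanded pose from where the row before left it, along the tool's axes as they then stand; what a row does not reach is not made up. A row lasts 1/8 s, in which the tool goes at most 62.5 mm and 10.7 degrees, less where a joint would pass 70% of its speed; a pose out of reach is approached as far as the arm can. A call with a gripper value outside its range is refused whole. The fingers move at their own pace and stop on an object; "grip_force" is the grip in N (left out, the last holds). Time passes only in rows, so rows that do not move let the fingers close. It gives the time, the measured TCP pose, the force, the opening and the grip force at its end, in the units of the state.
- manip.get_obs(): the state, without advancing time (a new reading comes with each control period).
- manip.camera(name): name is "side" or "top" or "wrist"; returns the picture (400x640x3 uint8, red, green, blue); there is no depth.
- manip.get_calibration(name): a dict with "fx", "fy", "cx", "cy" (pixels), "origin" and "orientation" of the camera in the world. Camera axes: x right, y down, z forward; pixel columns grow to the right and rows downward; lengths in m; the calibration is good to about 2 mm. The wrist camera is an equidistant fisheye: a pixel r from the principal point sees the ray r / f radians off the axis. A picture is of the moment at which its call begins: read the wrist's pose just before it. get_calibration takes no time and is no camera call; for the wrist camera it gives the pose at the moment of the call.
- manip.sign_off(): hands the job in; it is judged then, once.
The state is a dict: "clock": time; "joint_positions": joint angles; "joint_vel": joint speeds; "joint_efforts": joint torques, N m; "eef_pos": TCP position; "eef_rot": TCP orientation; "contact_force": force on the tool from outside, world axes, zero at the start; "torque": the same for the moment, N m; "gripper_width": opening from 0.0 (shut) to 1.0 (fully open); "grip_force": force on a finger pad.
Only numpy, scipy, OpenCV 4.12 (cv2) and the standard library are available. Lean on these libraries where they do the work, as an engineer would, in place of code of your own. Each camera call takes 0.05 s, during which the arm holds its last target. There are 200 camera calls.

## Working session

There is one attempt and no reset: what is moved stays moved. The work goes in short steps, Python scripts to look and compute and a tool call to move; the robot and the scene stay as the last step left them, time stands still between calls to the robot, and variables do not carry over. Pictures are saved under pics/ and viewed, at most 10 in all, crops included, and the job is handed in when it is done.

Besides the shell and the picture viewer there is one more tool, called after "Emit:" by a JSON object that holds its "method" and its "body". send_rows: Moves the arm, as the interface text tells. Its arguments: {"type":"object","properties":{"offset":{"type":"array"},"roll":{"type":"array"},"gripper":{"type":"array"},"grip_force":{"type":"number"}},"required":["offset","roll","gripper"]}

```bash
mkdir -p pics
python3 - <<'E'
from rig import manip
import cv2
for n in("side","top"):
    im=manip.camera(n); cv2.imwrite(f"pics/{n}0.png",im[:,:,::-1]); print(n,manip.get_calibration(n))
print(manip.get_obs(),manip.tcp_to_grasp)
E
```

```text
side {'fx': 364.7340270941088, 'fy': 364.7340270941088, 'cx': 318.85255843274626, 'cy': 201.86946693302693, 'origin': array([ 0.69757302, -0.1876332 ,  0.89061448]), 'orientation': array([-2.82506615, -0.0076034 ,  0.55300127])}
top {'fx': 451.79414193572023, 'fy': 451.79414193572023, 'cx': 313.02749763666793, 'cy': 208.4565729360523, 'origin': array([0.43683411, 0.02544273, 1.11662036]), 'orientation': array([-2.98467529,  0.01905518, -1.54362485])}
{'clock': 0.1, 'joint_positions': array([-1.34908831e+00,  3.59431944e-01,  1.51129478e+00,  3.03717578e-06,
        1.27250153e+00, -1.15087106e-01]), 'joint_vel': array([ 0.00081406, -0.00356398, -0.0039643 ,  0.00054694,  0.00095401,
        0.00036871]), 'joint_efforts': array([ 6.62529201e-04, -5.28653204e+01, -2.79349440e+01, -1.76743711e-04,
        4.99716538e-03, -4.19778269e-05]), 'eef_pos': array([ 0.19814808, -0.56570786,  0.23054945]), 'eef_rot': array([-3.13996821e+00, -1.90703621e-04,  3.36794076e-01]), 'contact_force': array([ 0.41717894, -0.62568838,  0.34116655]), 'torque': array([ 0.02862918,  0.00796871, -0.00491213]), 'grip_force': 0.0, 'gripper_width': 0.9969282786649089} 0.0187
```

View pics/side0.png

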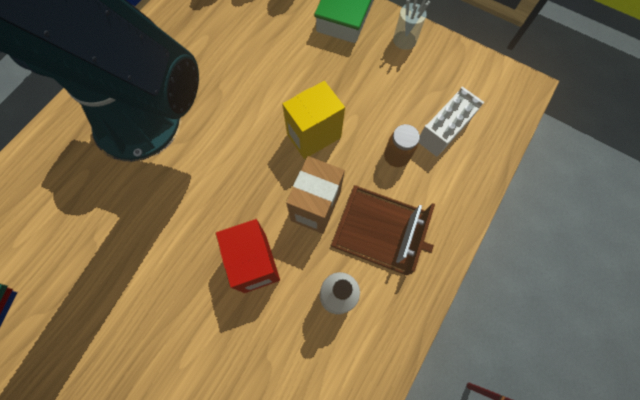

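View pics/top0.png

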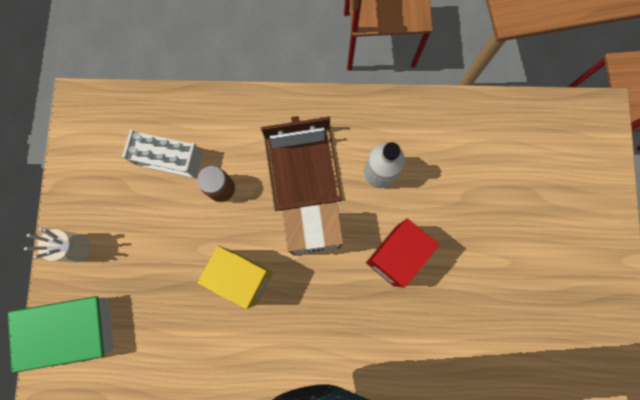

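The carton (brown with white tape) is at top (313,228), with the holder behind it at (303,165), the bottle at (385,165), the jar at (215,183), and the yellow and red look-alikes nearer the robot. I'll enlarge both views.

Run:
```python
import cv2
a=cv2.imread("pics/top0.png")[105:275,190:410]; cv2.imwrite("pics/topc.png",cv2.resize(a,None,fx=3.5,fy=3.5,interpolation=cv2.INTER_CUBIC))
a=cv2.imread("pics/side0.png")[145:315,270:450]; cv2.imwrite("pics/sidec.png",cv2.resize(a,None,fx=3.5,fy=3.5,interpolation=cv2.INTER_CUBIC))
```

```text
(no output)
```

View pics/topc.png

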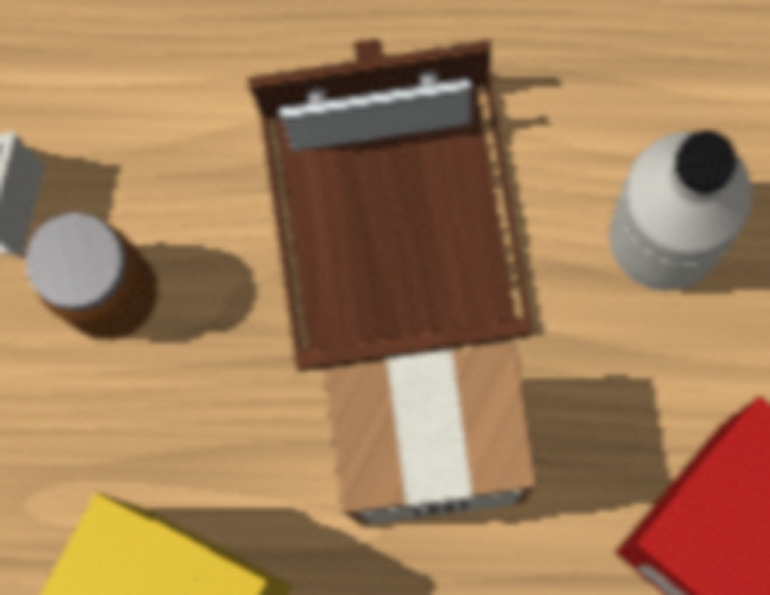

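View pics/sidec.png

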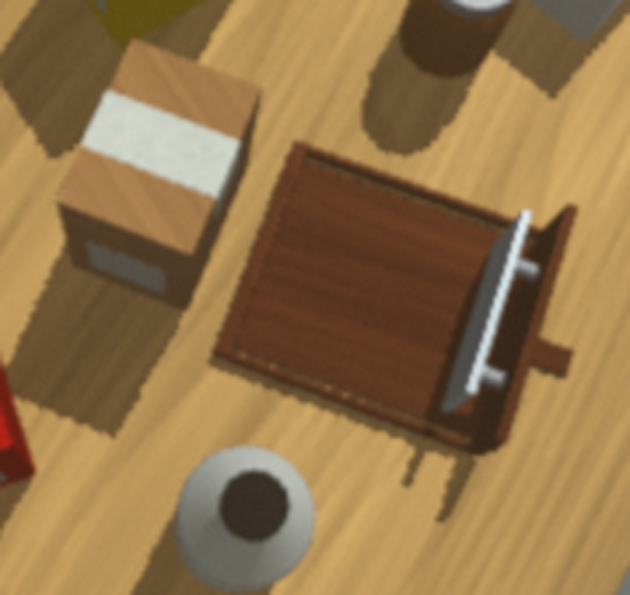

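Top crop: the carton's top corners are at about (327,372), (517,345), (533,487) and (345,515), and the lip's outer top corners at (298,369) and (533,334). Side crop: the carton top is at (135,40), (260,92), (190,252) and (60,195), and the lip ends at (213,355) and (295,145).

```bash
cat > h.py <<'E'
import numpy as np
from rig import manip
from scipy.spatial.transform import Rotation as R
def px(cam,uv,z):
    c=manip.get_calibration(cam); uv=np.array(uv,float)
    d=np.c_[(uv[:,0]-c["cx"])/c["fx"],(uv[:,1]-c["cy"])/c["fy"],np.ones(len(uv))]
    d=R.from_euler("xyz",c["orientation"]).apply(d); o=np.array(c["origin"])
    return o+d*((z-o[2])/d[:,2])[:,None]
T=lambda uv:np.array(uv)/3.5+[190,105]
S=lambda uv:np.array(uv)/3.5+[270,145]
E
python3 - <<'E'
from h import *
np.set_printoptions(precision=4,suppress=True)
def rep(n,p):
    print(n);print(p[:,:2]); print("len",np.linalg.norm(np.diff(p,axis=0,append=p[:1]),axis=1),"mean",p.mean(0)[:2])
t=px("top",T([(327,372),(517,345),(533,487),(345,515)]),.15);rep("ct",t)
s=px("side",S([(135,40),(260,92),(190,252),(60,195)]),.15);rep("cs",s)
for n,p in(("lt",px("top",T([(298,369),(533,334)]),.014)),("ls",px("side",S([(295,145),(213,355)]),.014))):
    rep(n,p);d=p[1]-p[0];print("yaw",np.arctan2(d[1],d[0])+np.pi/2)
e=t[3]-t[0];print("carton yaw top",np.arctan2(-e[1],-e[0]), "w",[np.arctan2(*(q[1]-q[0])[1::-1])+np.pi/2 for q in(t,t[[3,2]])]) 
d=s[1]-s[0];print("carton yaw side",np.arctan2(d[1],d[0]),np.arctan2(*(s[3]-s[0])[1::-1])+np.pi/2)
rep("far",px("top",T([(248,80),(491,42)]),.085))
rep("jar/bottle",np.r_[px("top",T([(75,260)]),.11),px("top",T([(706,162)]),.2)])
E
```

```text
ct
[[ 0.5815  0.112 ]
 [ 0.6013 -0.0052]
 [ 0.5136 -0.0166]
 [ 0.4935  0.0977]]
len [0.1188 0.0884 0.116  0.0891] mean [0.5475 0.047 ]
cs
[[ 0.4996  0.1003]
 [ 0.5853  0.1114]
 [ 0.6023 -0.0008]
 [ 0.516  -0.0118]]
len [0.0865 0.1135 0.087  0.1133] mean [0.5508 0.0498]
lt
[[ 0.6035  0.1448]
 [ 0.6325 -0.0207]]
len [0.168 0.168] mean [0.618 0.062]
yaw 0.1738914322809677
ls
[[ 0.6078  0.1437]
 [ 0.6371 -0.0214]]
len [0.1677 0.1677] mean [0.6225 0.0611]
yaw 0.17590648938178077
carton yaw top 0.1611943692622557 w [np.float64(0.1670931019931512), np.float64(0.17348728482343656)]
carton yaw side 0.1292670724391003 0.14560641455926637
far
[[0.791  0.1792]
 [0.8214 0.0143]]
len [0.1677 0.1677] mean [0.8062 0.0968]
jar/bottle
[[ 0.6575  0.2834]
 [ 0.7062 -0.1142]]
len [0.4106 0.4106] mean [0.6819 0.0846]
```

Emit:
{"method": "send_rows", "body": {"offset": [[0,0,0],[26,-39,0],[26,-39,0],[26,-39,0],[26,-39,0],[26,-39,0],[26,-39,0],[26,-39,0],[26,-39,0],[26,-39,0],[26,-39,0],[26,-39,0],[25,-40,0],[25,-40,0],[25,-40,0],[0,0,0],[0,0,0]], "roll": [9.8,0,0,0,0,0,0,0,0,0,0,0,0,0,0,0,0], "gripper": [0.6,0.6,0.6,0.6,0.6,0.6,0.6,0.6,0.6,0.6,0.6,0.6,0.6,0.6,0.6,0.6,0.6]}}

```text
clock: 2.22
eef_pos: [0.4631, 0.0346, 0.231]
eef_rot: [3.141, 0.001, 0.167]
contact_force: [-0.7, 0.4, -0.0]
gripper_width: 0.201
grip_force: 0.0
```

Emit:
{"method": "send_rows", "body": {"offset": [[0,0,37],[0,0,37],[0,0,37],[0,0,36],[0,0,0],[0,0,0]], "roll": [0,0,0,0,0,0], "gripper": [0.6,0.6,0.6,0.6,0.6,0.6]}}

```text
clock: 2.98
eef_pos: [0.4641, 0.034, 0.0852]
eef_rot: [3.141, -0.001, 0.164]
contact_force: [0.7, -0.3, -0.2]
gripper_width: 0.198
grip_force: 0.0
```

Run:
```python
from rig import manip
import cv2
print(manip.get_obs()["contact_force"])
a=manip.camera("side")[145:275,240:420,::-1]; cv2.imwrite("pics/s1.png",cv2.resize(a,None,fx=3.5,fy=3.5,interpolation=cv2.INTER_CUBIC))
```

```text
[ 0.73537412 -0.28703916 -0.22956602]
```

View pics/s1.png

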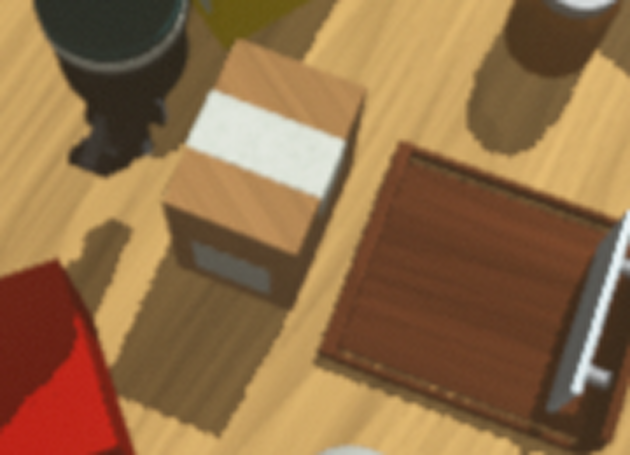

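The gripper stands at about (115,110), clear of the carton and centred on its near face. Next I'll advance gently.

Emit:
{"method": "send_rows", "body": {"offset": [[5,0,0],[5,0,0],[5,0,0],[5,0,0],[3,0,0],[3,0,0],[3,0,0],[3,0,0]], "roll": [0,0,0,0,0,0,0,0], "gripper": [0.6,0.6,0.6,0.6,0.6,0.6,0.6,0.6]}}

```text
clock: 4.03
eef_pos: [0.4944, 0.0401, 0.0841]
eef_rot: [-3.141, 0.002, 0.166]
contact_force: [-2.9, -0.4, 1.9]
gripper_width: 0.204
grip_force: 0.0
```

Emit:
{"method": "send_rows", "body": {"offset": [[2,0,0],[2,0,0],[2,0,0]], "roll": [0,0,0], "gripper": [0.6,0.6,0.6]}}

```text
clock: 4.4
eef_pos: [0.5013, 0.0411, 0.0844]
eef_rot: [-3.141, 0.0, 0.166]
contact_force: [-3.4, -0.0, 1.5]
gripper_width: 0.204
grip_force: 0.0
```

Emit:
{"method": "send_rows", "body": {"offset": [[2,0,0],[2,0,0],[2,0,0]], "roll": [0,0,0], "gripper": [0.6,0.6,0.6]}}

```text
clock: 4.78
eef_pos: [0.5044, 0.0418, 0.0841]
eef_rot: [-3.141, 0.005, 0.166]
contact_force: [-11.1, -3.0, 10.7]
gripper_width: 0.201
grip_force: 5.2
```

Run:
```python
from rig import manip
import cv2
a=manip.camera("side")[145:275,240:420,::-1]; b=manip.camera("wrist")[:,:,::-1]
cv2.imwrite("pics/s2.png",cv2.vconcat([cv2.resize(a,(554,400),interpolation=cv2.INTER_CUBIC)[:, :],cv2.resize(b,(554,200))]) )
print(manip.get_obs()["contact_force"],manip.get_obs()["torque"])
```

```text
[-9.13318853 -2.59080534  7.84986515] [-0.44999678  1.31746044 -0.02423642]
```

View pics/s2.png

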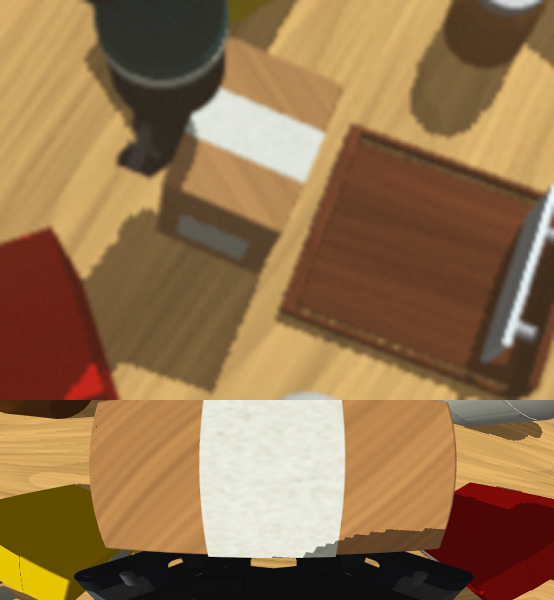

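The carton rocked forward under the gripper body: its top edge is lifted against the body, and its lower right corner at (260,272) is still short of the lip. That means the friction is high, so I need to push lower. I'll back off, turn the tool 90°, and push low with the back of the open leading finger, which reaches 57 mm ahead, past the body.

Emit:
{"method": "send_rows", "body": {"offset": [[-2,0,0],[-2,0,0],[-2,0,0],[-2,0,0],[-2,0,0],[-3,0,0],[-3,0,0],[-20,0,0],[-20,0,0],[-20,0,0]], "roll": [0,0,0,0,0,0,0,0,0,0], "gripper": [0.6,0.6,0.6,0.6,0.6,0.6,0.6,0.6,0.6,0.6]}}

```text
clock: 6.12
eef_pos: [0.4325, 0.0294, 0.0846]
eef_rot: [3.141, -0.002, 0.166]
contact_force: [-0.4, 0.1, -0.7]
gripper_width: 0.207
grip_force: 0.0
```

Emit:
{"method": "send_rows", "body": {"offset": [[0,0,0],[0,0,0],[0,0,0],[0,0,0],[0,0,0],[0,0,0],[0,0,0],[0,0,0],[0,0,0],[0,0,0],[0,0,0]], "roll": [-10,-10,-10,-10,-10,-10,-10,-10,-10,0,0], "gripper": [-1,-1,-1,-1,-1,-1,-1,-1,-1,-1,-1]}}

```text
clock: 7.5
eef_pos: [0.4324, 0.0295, 0.0845]
eef_rot: [3.141, -0.0, 1.733]
contact_force: [-0.9, 0.1, 0.2]
gripper_width: 1.0
grip_force: 0.0
```

Run:
```python
from rig import manip
import cv2
a=manip.camera("side")[145:275,240:420,::-1]; b=manip.camera("top")[105:275,190:410,::-1]
cv2.imwrite("pics/s3.png",cv2.hconcat([cv2.resize(a,(400,289),interpolation=cv2.INTER_CUBIC),cv2.resize(b,(374,289),interpolation=cv2.INTER_CUBIC)]))
```

```text
(no output)
```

View pics/s3.png

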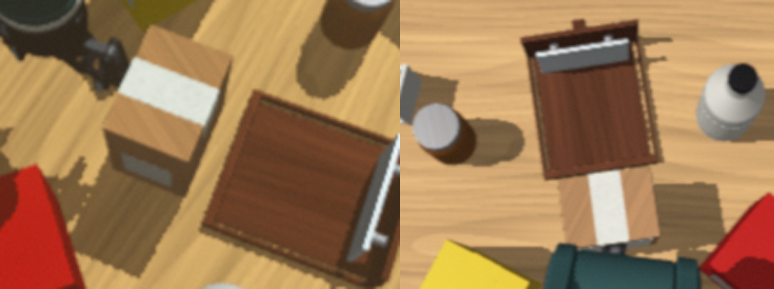

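The carton is upright again and has barely moved. The leading finger is just short of its near face and centred on it. Next I'll descend and push low.

Emit:
{"method": "send_rows", "body": {"offset": [[0,0,24],[0,0,23],[0,0,23],[0,0,0],[0,4,0],[0,4,0],[0,3,0],[0,3,0],[0,2,0],[0,2,0]], "roll": [-0.5,0,0,0,0,0,0,0,0,0], "gripper": [-1,-1,-1,-1,-1,-1,-1,-1,-1,-1]}}

```text
clock: 8.85
eef_pos: [0.4479, 0.0327, 0.0151]
eef_rot: [-3.139, -0.001, 1.745]
contact_force: [-7.7, -1.0, 2.0]
gripper_width: 0.999
grip_force: 0.0
```

Emit:
{"method": "send_rows", "body": {"offset": [[0,2,0],[0,2,0],[0,2,0]], "roll": [0,0,0], "gripper": [-1,-1,-1]}}

```text
clock: 9.22
eef_pos: [0.4538, 0.0338, 0.0151]
eef_rot: [-3.139, -0.001, 1.745]
contact_force: [-6.3, -1.0, 2.3]
gripper_width: 0.996
grip_force: 0.0
```

Emit:
{"method": "send_rows", "body": {"offset": [[0,2,0],[0,2,0],[0,2,0]], "roll": [0,0,0], "gripper": [-1,-1,-1]}}

```text
clock: 9.6
eef_pos: [0.4592, 0.0348, 0.0151]
eef_rot: [-3.138, -0.001, 1.745]
contact_force: [-9.7, -3.3, 3.7]
gripper_width: 1.001
grip_force: 0.0
```

Emit:
{"method": "send_rows", "body": {"offset": [[0,1,0]], "roll": [0], "gripper": [-1]}}

```text
clock: 9.72
eef_pos: [0.4594, 0.0349, 0.015]
eef_rot: [-3.136, -0.001, 1.745]
contact_force: [-11.7, -3.3, 6.0]
gripper_width: 0.999
grip_force: 0.0
```

Emit:
{"method": "send_rows", "body": {"offset": [[0,1,0]], "roll": [0], "gripper": [-1]}}

```text
clock: 9.85
eef_pos: [0.4598, 0.0351, 0.015]
eef_rot: [-3.135, -0.001, 1.745]
contact_force: [-10.1, -3.3, 3.6]
gripper_width: 1.002
grip_force: 0.0
```

Run:
```python
from rig import manip
import cv2
a=manip.camera("side")[145:275,240:420,::-1]; b=manip.camera("top")[105:275,190:410,::-1]
cv2.imwrite("pics/s4.png",cv2.hconcat([cv2.resize(a,(400,289),interpolation=cv2.INTER_CUBIC),cv2.resize(b,(374,289),interpolation=cv2.INTER_CUBIC)]))
print(manip.get_obs()["contact_force"],manip.get_obs()["torque"])
```

```text
[-7.58132056 -1.32483953  2.17649758] [-0.11063967  0.85181281  0.01750673]
```

View pics/s4.png

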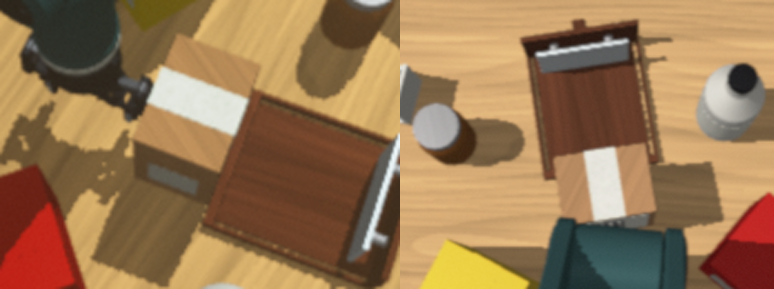

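The carton is upright and now abuts the lip: in the side view its foot corner at (208,198) lies on the lip line. The TCP is also stalling. I'll press a little more to be sure it bears.

Emit:
{"method": "send_rows", "body": {"offset": [[0,1.5,0],[0,1,0],[0,0,0]], "roll": [0,0,0], "gripper": [-1,-1,-1]}}

```text
clock: 10.32
eef_pos: [0.4627, 0.0356, 0.0149]
eef_rot: [-3.136, -0.001, 1.745]
contact_force: [-8.1, -1.9, 3.1]
gripper_width: 0.998
grip_force: 0.0
```

Emit:
{"method": "send_rows", "body": {"offset": [[0,1,0],[0,1,0]], "roll": [0,0], "gripper": [-1,-1]}}

```text
clock: 10.58
eef_pos: [0.4648, 0.0359, 0.015]
eef_rot: [-3.136, -0.001, 1.745]
contact_force: [-8.8, -2.0, 3.2]
gripper_width: 0.993
grip_force: 0.0
```

Emit:
{"method": "send_rows", "body": {"offset": [[0,1,0],[0,1,0]], "roll": [0,0], "gripper": [-1,-1]}}

```text
clock: 10.82
eef_pos: [0.4673, 0.0363, 0.015]
eef_rot: [-3.137, -0.001, 1.745]
contact_force: [-5.8, -1.3, 0.6]
gripper_width: 1.001
grip_force: 0.0
```

Emit:
{"method": "send_rows", "body": {"offset": [[0,1,0],[0,1,0]], "roll": [0,0], "gripper": [-1,-1]}}

```text
clock: 11.08
eef_pos: [0.4696, 0.0366, 0.0151]
eef_rot: [-3.138, -0.001, 1.745]
contact_force: [-6.1, -1.6, 1.5]
gripper_width: 0.998
grip_force: 0.0
```

Emit:
{"method": "send_rows", "body": {"offset": [[0,1,0],[0,1,0]], "roll": [0,0], "gripper": [-1,-1]}}

```text
clock: 11.32
eef_pos: [0.4716, 0.0369, 0.0151]
eef_rot: [-3.138, -0.001, 1.745]
contact_force: [-6.1, -1.4, 2.4]
gripper_width: 1.001
grip_force: 0.0
```

Run:
```python
from rig import manip
import cv2
a=manip.camera("side")[145:275,270:400,::-1]; b=manip.camera("top")[150:260,260:370,::-1]
cv2.imwrite("pics/s5.png",cv2.hconcat([cv2.resize(a,(400,400),interpolation=cv2.INTER_CUBIC),cv2.resize(b,(400,400),interpolation=cv2.INTER_CUBIC)]))
```

```text
(no output)
```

View pics/s5.png

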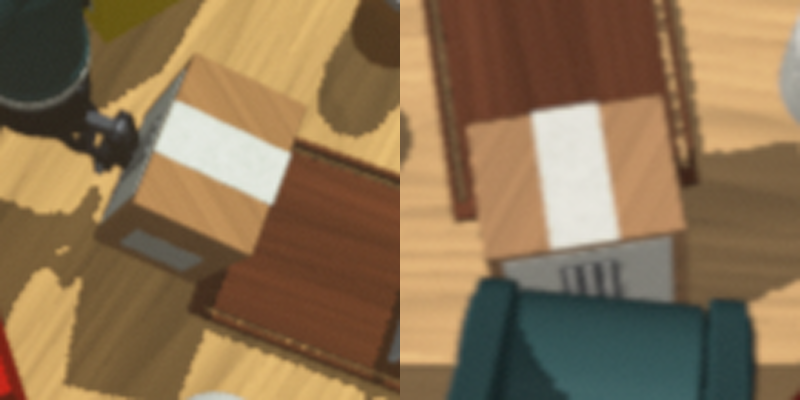

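The carton now leans well over the lip, about 0.4 rad, with its slot face visible at (590,275). The earlier stall at 10–12 N, while it was still upright, was the lip contact. A few more millimetres should take it past balance.

Emit:
{"method": "send_rows", "body": {"offset": [[0,1.5,0],[0,1.5,0],[0,1.5,0]], "roll": [0,0,0], "gripper": [-1,-1,-1]}}

```text
clock: 11.8
eef_pos: [0.4766, 0.0377, 0.0153]
eef_rot: [-3.139, -0.0, 1.745]
contact_force: [-8.7, -2.3, 7.3]
gripper_width: 1.001
grip_force: 1.3
```

Emit:
{"method": "send_rows", "body": {"offset": [[0,1.5,0],[0,1.5,0]], "roll": [0,0], "gripper": [-1,-1]}}

```text
clock: 12.05
eef_pos: [0.4785, 0.0382, 0.0152]
eef_rot: [-3.137, -0.001, 1.745]
contact_force: [-11.8, -3.2, 9.3]
gripper_width: 0.996
grip_force: 2.8
```

Emit:
{"method": "send_rows", "body": {"offset": [[0,1.5,0],[0,1.5,0]], "roll": [0,0], "gripper": [-1,-1]}}

```text
clock: 12.3
eef_pos: [0.4795, 0.0388, 0.0151]
eef_rot: [-3.134, -0.001, 1.745]
contact_force: [-15.3, -1.7, 12.2]
gripper_width: 0.998
grip_force: 4.4
```

Emit:
{"method": "send_rows", "body": {"offset": [[0,0,-2],[0,0,-2]], "roll": [0,0], "gripper": [-1,-1]}}

```text
clock: 12.55
eef_pos: [0.4813, 0.0389, 0.0189]
eef_rot: [-3.137, -0.001, 1.745]
contact_force: [-6.8, -0.1, 1.9]
gripper_width: 0.997
grip_force: 3.2
```

Emit:
{"method": "send_rows", "body": {"offset": [[0,0,-3],[0,0,-3]], "roll": [0,0], "gripper": [-1,-1]}}

```text
clock: 12.8
eef_pos: [0.4838, 0.0389, 0.0252]
eef_rot: [-3.141, -0.0, 1.745]
contact_force: [-3.7, 0.5, 2.2]
gripper_width: 0.999
grip_force: 1.8
```

Emit:
{"method": "send_rows", "body": {"offset": [[0,1,-3],[0,1,-3],[0,1,-3]], "roll": [0,0,0], "gripper": [-1,-1,-1]}}

```text
clock: 13.18
eef_pos: [0.4881, 0.0392, 0.0338]
eef_rot: [3.14, 0.0, 1.745]
contact_force: [-3.1, 0.9, 1.0]
gripper_width: 0.999
grip_force: 1.1
```

Emit:
{"method": "send_rows", "body": {"offset": [[0,1,-3],[0,1,-3],[0,1,-3]], "roll": [0,0,0], "gripper": [-1,-1,-1]}}

```text
clock: 13.55
eef_pos: [0.4911, 0.0397, 0.0426]
eef_rot: [3.14, 0.0, 1.745]
contact_force: [0.1, -0.9, 0.2]
gripper_width: 1.001
grip_force: 0.0
```

Emit:
{"method": "send_rows", "body": {"offset": [[0,0,0],[0,0,0]], "roll": [0,0], "gripper": [-1,-1]}}

```text
clock: 13.8
eef_pos: [0.4903, 0.0398, 0.0423]
eef_rot: [-3.142, -0.0, 1.745]
contact_force: [-0.7, 0.5, -1.1]
gripper_width: 1.0
grip_force: 0.0
```

Contact is lost, so it has probably gone over. I'll look.

Run:
```python
from rig import manip
import cv2
a=manip.camera("side")[145:275,270:430,::-1]; b=manip.camera("top")[105:265,240:370,::-1]
cv2.imwrite("pics/s6.png",cv2.hconcat([cv2.resize(a,None,fx=3,fy=3,interpolation=cv2.INTER_CUBIC),cv2.resize(b,(317,390),interpolation=cv2.INTER_CUBIC)]))
```

```text
(no output)
```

View pics/s6.png

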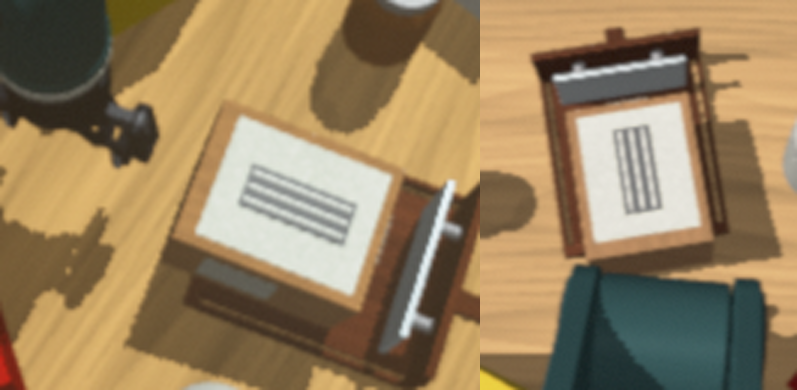

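The carton lies slot up across the lip. In the side crop its top face corners are (222,102), (402,178), (362,312) and (175,238).

Run:
```python
from h import *
np.set_printoptions(precision=4,suppress=True)
p=np.array([(222,102),(402,178),(362,312),(175,238)])/3+[270,145]
q=[px("side",[u],z)[0] for u,z in zip(p,(.104,.094,.094,.104))];q=np.array(q)
print(q,np.linalg.norm(np.diff(q[:,:2],axis=0,append=q[:1,:2]),axis=1))
for a,b in((0,1),(3,2)): d=q[b]-q[a];print(np.arctan2(d[1],d[0]))
c,s=np.cos(.175),np.sin(.175);A=np.array([[c,s],[-s,c]])
for n,v in(("near",(q[0]+q[3])/2),("far",(q[1]+q[2])/2),("tcp",manip.get_obs()["eef_pos"])): print(n,v[:2],A@(v[:2]-[.620,.0615]))
p=np.array([(565,105),(683,97),(715,240),(588,260)]);p=(p-[480,0])/2.4375+[240,105]
q=np.array([px("top",[u],z)[0] for u,z in zip(p,(.094,.094,.104,.104))])
for n,v in(("near",(q[2]+q[3])/2),("far",(q[1]+q[0])/2)): print(n,v[:2],A@(v[:2]-[.620,.0615]))
```

```text
[[0.5876 0.113  0.104 ]
 [0.735  0.1357 0.094 ]
 [0.758  0.028  0.094 ]
 [0.6129 0.0011 0.104 ]] [0.1492 0.1101 0.1475 0.1147]
0.15278262608700865
0.18333763102598194
near [0.6002 0.0571] [-0.0202 -0.0009]
far [0.7465 0.0819] [ 0.1281 -0.002 ]
tcp [0.4901 0.0398] [-0.1317  0.0012]
near [0.5984 0.0552] [-0.0224 -0.0025]
far [0.7444 0.086 ] [0.1268 0.0025]
```

Emit:
{"method": "send_rows", "body": {"offset": [[0,8,4],[0,8,3],[0,8,0],[0,8,0],[0,5,0],[0,4,0],[0,3,0],[0,3,0],[0,2,0],[0,2,0]], "roll": [0,0,0,0,0,0,0,0,0,0], "gripper": [-1,-1,-1,-1,-1,-1,-1,-1,-1,-1]}}

```text
clock: 15.15
eef_pos: [0.5403, 0.0486, 0.0352]
eef_rot: [-3.141, -0.0, 1.745]
contact_force: [-4.2, -1.5, -0.8]
gripper_width: 1.0
grip_force: 0.0
```

Emit:
{"method": "send_rows", "body": {"offset": [[0,2,0],[0,2,0],[0,2,0]], "roll": [0,0,0], "gripper": [-1,-1,-1]}}

```text
clock: 15.52
eef_pos: [0.5466, 0.0497, 0.0354]
eef_rot: [3.142, -0.0, 1.745]
contact_force: [-4.1, -0.9, -0.3]
gripper_width: 0.999
grip_force: 0.0
```

Emit:
{"method": "send_rows", "body": {"offset": [[0,2,0],[0,2,0],[0,2,0]], "roll": [0,0,0], "gripper": [-1,-1,-1]}}

```text
clock: 15.9
eef_pos: [0.5524, 0.0507, 0.0353]
eef_rot: [-3.142, -0.0, 1.745]
contact_force: [-4.1, -0.5, -0.6]
gripper_width: 1.0
grip_force: 0.0
```

Emit:
{"method": "send_rows", "body": {"offset": [[0,2,0],[0,2,0],[0,2,0],[0,2,0]], "roll": [0,0,0,0], "gripper": [-1,-1,-1,-1]}}

```text
clock: 16.4
eef_pos: [0.5594, 0.0519, 0.0351]
eef_rot: [-3.14, -0.0, 1.745]
contact_force: [-7.1, -2.3, -0.0]
gripper_width: 1.001
grip_force: 0.0
```

Emit:
{"method": "send_rows", "body": {"offset": [[0,2,0],[0,2,0],[0,2,0]], "roll": [0,0,0], "gripper": [-1,-1,-1]}}

```text
clock: 16.77
eef_pos: [0.5628, 0.0527, 0.0346]
eef_rot: [-3.135, -0.001, 1.745]
contact_force: [-12.3, -5.8, 1.8]
gripper_width: 1.001
grip_force: 0.0
```

Emit:
{"method": "send_rows", "body": {"offset": [[0,1,0],[0,1,0],[0,1,0]], "roll": [0,0,0], "gripper": [-1,-1,-1]}}

```text
clock: 17.15
eef_pos: [0.5643, 0.053, 0.0343]
eef_rot: [-3.133, -0.001, 1.745]
contact_force: [-15.2, -5.3, 2.4]
gripper_width: 0.997
grip_force: 0.0
```

Emit:
{"method": "send_rows", "body": {"offset": [[0,1,0],[0,1,0]], "roll": [0,0], "gripper": [-1,-1]}}

```text
clock: 17.4
eef_pos: [0.5654, 0.0533, 0.0341]
eef_rot: [-3.131, -0.001, 1.745]
contact_force: [-17.0, -6.4, 2.9]
gripper_width: 0.996
grip_force: 0.0
```

Emit:
{"method": "send_rows", "body": {"offset": [[0,1,0],[0,0,0]], "roll": [0,0], "gripper": [-1,-1]}}

```text
clock: 17.65
eef_pos: [0.5661, 0.0533, 0.034]
eef_rot: [-3.131, -0.001, 1.745]
contact_force: [-15.8, -6.5, 2.8]
gripper_width: 0.998
grip_force: 0.0
```

Emit:
{"method": "send_rows", "body": {"offset": [[0,1,0],[0,1,0]], "roll": [0,0], "gripper": [-1,-1]}}

```text
clock: 17.9
eef_pos: [0.5671, 0.0536, 0.0339]
eef_rot: [-3.129, -0.001, 1.745]
contact_force: [-18.9, -7.1, 4.3]
gripper_width: 1.002
grip_force: 0.0
```

Emit:
{"method": "send_rows", "body": {"offset": [[0,0,1.5],[0,0,1.5]], "roll": [0,0], "gripper": [-1,-1]}}

```text
clock: 18.15
eef_pos: [0.5668, 0.0535, 0.0308]
eef_rot: [-3.129, -0.001, 1.745]
contact_force: [-18.7, -7.4, 3.7]
gripper_width: 1.001
grip_force: 0.0
```

```bash
cat >> h.py <<'E'
import cv2
def label():
    for cam in("side","top"):
        im=manip.camera(cam).astype(int); m=((im.min(2)>150)&(im.max(2)-im.min(2)<35)).astype(np.uint8)
        n,l,st,c=cv2.connectedComponentsWithStats(m)
        t=(365,200) if cam=="side" else (305,175)
        k=min((i for i in range(1,n) if st[i,4]>800),key=lambda i:np.hypot(*(c[i]-t)),default=None)
        if k is None: print(cam,"none");continue
        yx=np.argwhere(l==k)[:,::-1]
        p=px(cam,yx,.097)[:,:2].astype(np.float32); r=cv2.minAreaRect(p*1000)
        b=np.array(r[0])/1000-[.620,.0615]; a=.175; 
        print(cam,st[k,4],"size",np.round(r[1],1),"yaw",round(np.deg2rad(r[2]),3),"hold x,y",b@[np.cos(a),np.sin(a)],b@[-np.sin(a),np.cos(a)])
E
python3 -c "
from h import *
label();print(manip.get_obs()['contact_force'])"
```

```text
side 2243 size [125.   99.5] yaw 0.157 hold x,y 0.0980302077231749 0.0014049721318580759
top 1465 size [ 96.4 100.7] yaw 0.154 hold x,y 0.11238663316344977 -0.00048660266138279417
[-16.93507003  -6.6275294    3.3204856 ]
```

Emit:
{"method": "send_rows", "body": {"offset": [[0,1,2],[0,0,2]], "roll": [0,0], "gripper": [-1,-1]}}

```text
clock: 18.5
eef_pos: [0.5674, 0.0536, 0.0266]
eef_rot: [-3.128, -0.001, 1.745]
contact_force: [-19.6, -8.2, 3.2]
gripper_width: 1.001
grip_force: 0.0
```

Emit:
{"method": "send_rows", "body": {"offset": [[0,1,2],[0,0,2]], "roll": [0,0], "gripper": [-1,-1]}}

```text
clock: 18.75
eef_pos: [0.5679, 0.0536, 0.0225]
eef_rot: [-3.127, -0.001, 1.745]
contact_force: [-20.4, -6.7, 5.5]
gripper_width: 0.998
grip_force: 0.0
```

```bash
python3 -c "
from h import *
label();print(manip.get_obs()['contact_force'])"
```

```text
side 2253 size [124.4  99. ] yaw 0.175 hold x,y 0.09896443285776663 3.203056812323639e-05
top 1500 size [98.5 99.2] yaw 0.18 hold x,y 0.11216191974296191 -0.0006694094172440233
[-17.03491234  -4.36380979   0.26659155]
```

Emit:
{"method": "send_rows", "body": {"offset": [[0,1,2],[0,1,2],[0,0,2]], "roll": [0,0,0], "gripper": [-1,-1,-1]}}

```text
clock: 19.23
eef_pos: [0.5689, 0.0548, 0.0166]
eef_rot: [-3.126, -0.002, 1.746]
contact_force: [-20.1, -4.6, 2.9]
gripper_width: 1.001
grip_force: 0.0
```

```bash
python3 -c "
from h import *
label();print(manip.get_obs()['contact_force'])"
```

```text
side 2248 size [124.3  99. ] yaw 0.184 hold x,y 0.10018403390873394 -0.0005093199415092968
top 1534 size [99.6 99.4] yaw 0.18 hold x,y 0.11272017927391463 -0.0007262612799271349
[-18.67216886  -3.86113633  -0.72401725]
```

Emit:
{"method": "send_rows", "body": {"offset": [[0,-2,0],[0,-2,0],[0,-2,0],[0,-2,0]], "roll": [0,0,0,0], "gripper": [-1,-1,-1,-1]}}

```text
clock: 19.82
eef_pos: [0.5693, 0.0539, 0.0178]
eef_rot: [-3.14, -0.0, 1.745]
contact_force: [-4.7, 0.7, -1.6]
gripper_width: 0.998
grip_force: 0.0
```

Emit:
{"method": "send_rows", "body": {"offset": [[0,-2,0],[0,-2,0],[0,-2,0]], "roll": [0,0,0], "gripper": [-1,-1,-1]}}

```text
clock: 20.2
eef_pos: [0.5662, 0.0527, 0.019]
eef_rot: [3.138, 0.001, 1.745]
contact_force: [-0.5, -0.1, 0.5]
gripper_width: 0.997
grip_force: 0.0
```

```bash
python3 -c "
from h import *
label();print(manip.get_obs()['contact_force'])"
```

```text
side 2245 size [124.3  99. ] yaw 0.184 hold x,y 0.09685877430740245 -0.0005618824126684616
top 1690 size [110.3  98.8] yaw 0.18 hold x,y 0.10364959536211835 -0.0008484732571585299
[ 0.24656945 -0.78339388 -0.11906319]
```

Emit:
{"method": "send_rows", "body": {"offset": [[0,-5,0],[0,-15,0],[0,-30,-10],[0,-40,-30],[0,-40,-40],[0,0,-40],[0,0,0],[0,0,0]], "roll": [0,0,0,0,0,0,0,0], "gripper": [-1,-1,-1,-1,-1,-1,-1,-1]}}

```text
clock: 21.3
eef_pos: [0.4354, 0.0302, 0.138]
eef_rot: [-3.142, -0.0, 1.745]
contact_force: [-0.8, -0.7, 0.7]
gripper_width: 1.002
grip_force: 0.0
```

```bash
cat >> h.py <<'E'
def stereo():
    from scipy.optimize import least_squares
    Q={}
    for cam,t in(("side",(365,200)),("top",(305,175))):
        im=manip.camera(cam).astype(int); m=((im.min(2)>150)&(im.max(2)-im.min(2)<35)).astype(np.uint8)
        n,l,st,c=cv2.connectedComponentsWithStats(m)
        k=min((i for i in range(1,n) if st[i,4]>800),key=lambda i:np.hypot(*(c[i]-t)))
        cnt=cv2.convexHull(np.argwhere(l==k)[:,::-1].astype(np.int32))
        tri=cv2.minAreaRect(cnt); q=cv2.approxPolyN(cnt,4,ensure_convex=True).reshape(-1,2).astype(float)
        w=px(cam,q,.097)[:,:2]-[.620,.0615]; w=w@np.array([[np.cos(.175),-np.sin(.175)],[np.sin(.175),np.cos(.175)]])
        Q[cam]=q[np.argsort(np.arctan2(w[:,1]-w[:,1].mean(),w[:,0]-w[:,0].mean()))]
    for a,b in zip(Q["side"],Q["top"]):
        def f(P):
            return np.r_[px("side",[a],P[2])[0][:2]-P[:2],px("top",[b],P[2])[0][:2]-P[:2]]
        P=least_squares(f,[.65,.06,.097]);d=P.x[:2]-[.62,.0615]
        print("holder xy",np.round([d@[np.cos(.175),np.sin(.175)],d@[-np.sin(.175),np.cos(.175)]],4),"z",round(P.x[2],4),"res",round(P.cost**.5,4))
E
python3 -c "
from h import *
label();stereo()"
```

```text
side 2155 size [124.4  99.2] yaw 0.184 hold x,y 0.09685708761866486 -0.00044241636918111027
top 2016 size [123.6  98.3] yaw 0.181 hold x,y 0.09702249636251671 -0.0009592576481106
holder xy [ 0.0358 -0.0507] z 0.0956 res 0.0015
holder xy [ 0.1605 -0.0494] z 0.0923 res 0.0007
holder xy [0.1565 0.0475] z 0.1032 res 0.0
holder xy [0.0352 0.0483] z 0.0958 res 0.0001
```

```bash
cat > cmp.py <<'E'
from h import *
def edges(im,cam,sc,off):
    im=im.astype(int); m=((im.min(2)>150)&(im.max(2)-im.min(2)<35)).astype(np.uint8)
    n,l,st,c=cv2.connectedComponentsWithStats(m); t=(np.array((365,200) if cam=="side" else (305,172))-off)*sc
    k=min((i for i in range(1,n) if st[i,4]>800*sc*sc),key=lambda i:np.hypot(*(c[i]-t)))
    uv=(np.argwhere(l==k)[:,::-1]+.5)/sc-.5+off
    d=px(cam,uv,.097)[:,:2]-[.62,.0615]; a=.178
    x=d@[np.cos(a),np.sin(a)];y=d@[-np.sin(a),np.cos(a)]
    r=[(np.percentile(x[abs(y-b)<.006],1),np.percentile(x[abs(y-b)<.006],99)) for b in(-.03,-.02,.02,.03)]
    print(cam,np.round(np.mean(r,0)*1000,1))
s=cv2.imread("pics/s6.png")
edges(s[:390,:480],"side",3,np.array([270,145])); edges(s[:,480:],"top",317/130,np.array([240,105]))
for c,o,w,h,k in(("side",(270,145),160,130,3),("top",(240,105),130,160,317/130)):
    im=manip.camera(c)[o[1]:o[1]+h,o[0]:o[0]+w,::-1]
    edges(cv2.resize(im,None,fx=k,fy=k,interpolation=cv2.INTER_CUBIC),c,k,np.array(o))
E
python3 cmp.py
```

```text
side [ -5.6 116. ]
top [ -2.8 115.9]
side [ 36.2 158. ]
top [ 36.5 157.6]
```

Near-edge disparity between the two cameras fell from 2.8 to 0.3 mm, which is a drop of about 9 mm. The carton lies flat behind the lip, with yaw about 0.18 against the holder's 0.175, and it is centred.

```bash
python3 -c "
from rig import manip
print(manip.sign_off())"
```

```text
the job is handed in; nothing more can be done
None
```

I tipped the carton over the lip and pushed it in behind it, then handed the job in; by camera measurement it lies slot up, flat, centred and in line with the holder, but the hand-in reported no verdict. The highest wrist force I read was about 22 N, and nothing showed contact with the bottle or jar, though I did not measure them again.

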